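# Pin a cylinder's rod eye into its clevis bracket

## Robot

A 6-joint arm with a two-finger parallel gripper is mounted at the origin on the work surface. World frame = base frame: x ahead of the robot, y to its left, z up, the work surface at z = 0. Lengths are in m, angles in rad, forces in N, time in s.
With the tool pointing down it reaches from about 0.375 to 0.9 m from the base axis. Payload 3.1 kg.
Tool frame: the origin (TCP) lies on the centre line of the jaws, within the pads' length; the fingertips stand 19 mm ahead of it and the grasp point (between the pads) is the TCP; z points along the fingers, y is the line along which they close (so a half turn about z gives the same grasp; the last joint's range is limited). The gripper opens to 85 mm and grips with 20 to 120 N. Pads are 22 mm wide; open, the fingers measure 114 mm over their backs; the gripper's body (76 mm by 85 mm) begins 54 mm behind the grasp point. The pads swing forward as they close: fully open they stand 13 mm farther back than shut.
Start: joints at [0.933, 0.527, 1.433, -0, 1.181, -0.178], TCP at [0.277, 0.56, 0.222] pointing down, gripper open.
Joint ranges: [-3.08, 3.08], [-0.75, 2.2], [0.22, 2.44], [-1.43, 4.57], [0, 2.65], [-2.85, 2.85]. Speed limits (rad/s): [2.79, 2.79, 3.14, 3.14, 3.14, 3.14].

## Interface

Orientations are given as a unit quaternion [x, y, z, w].
In Python, from station import manip, cams, sign_off gives the robot as it stands.
- The arm moves only by the tool carry_out, never from a script. Its argument "targets" is a list that holds one entry, the list of rows, each a list of 7 numbers: the shift along the tool's x, y, z in cm, then the turn, a rotation vector about the tool's x, y, z in degrees, then the finger opening in cm, from 0 to 8.54. A call has 1 to 12 rows; each row is the pose to reach, as a shift and turn from the pose commanded when the call began, along the tool's axes at that moment; what a row does not reach only later rows make up. A row lasts 1/12 s, in which the tool goes at most 41.7 mm and 7.16 degrees, less where a joint would pass 70% of its speed; a pose out of reach is approached as far as the arm can. A call with a gripper value outside its range is refused whole. The fingers move at their own pace and stop on an object; "force" is the grip in N (left out, the last holds). Time passes only in rows, so rows that repeat a pose let the fingers close. It gives the time, the measured TCP pose, the force, the opening and the grip force at its end, in the units of the state.
- manip.sense(): the state, without advancing time (a new reading comes with each control period).
- cams.snapshot(name): name is "scene" or "top" or "wrist"; returns the picture (420x560x3 uint8, red, green, blue); there is no depth.
- cams.camera_info(name): a dict with "K" (3x3 intrinsics, pixels), "T" (4x4, takes a point from camera to world coordinates). Camera axes: x right, y down, z forward; pixel columns grow to the right and rows downward; lengths in m; the calibration is good to about 2 mm. The wrist camera is an equidistant fisheye: a pixel r from the principal point sees the ray r / f radians off the axis. A picture is of the moment at which its call begins: read the wrist's pose just before it. camera_info takes no time and is no camera call; for the wrist camera it gives the pose at the moment of the call.
- sign_off(): hands the job in; it is judged then, once.
The state is a dict: "t": time; "q": joint angles; "qd": joint speeds; "tau": joint torques, N m; "tcp_pos": TCP position; "tool_rot": TCP orientation; "force": force on the tool from outside, world axes, zero at the start; "ft_torque": the same for the moment, N m; "finger_gap": opening from 0.0 (shut) to 1.0 (fully open); "gripper_force": force on a finger pad.
Only numpy, scipy, OpenCV 4.12 (cv2) and the standard library are available. Lean on these libraries where they do the work, as an engineer would, in place of code of your own. Each camera call takes 0.05 s, during which the arm holds its last target. There are 200 camera calls.

## Task

Connect the hydraulic cylinder to its clevis bracket: draw the rod out by hand until the hole in its eye lines up with the bracket's holes, then push the headed pin, which is already started in one ear, right through the eye and the other ear until its head sits flat against the bracket. Leave rod and pin like that, and leave the loose things lying around the cylinder where they are.

Things in the scene. Friction and masses are not known exactly. Their poses are not given: they have to be found in the camera images.
- bracket: Fixed dark clevis bracket, bolted on the rig's plate. Origin: centre of its underside, 12 mm above the bench. Base 116 x 100 (y) x 12 mm. Two upright round ears, 50 mm wide (y), top 100 mm above the bench, with a 22 mm gap between; with their bosses they span x = -43..-11 and +11..+43 mm. A 21 mm hole runs along x through both, 75 mm above the bench. The pin enters from +x, the rod from +y.
- fork_hole (a point): On the axis of the bracket's holes, midway between the ears, 75 mm above the bench. Axes as the bracket: x along the holes towards the pin's head, y along the rod towards the cylinder.
- rig: Fixed aluminium plate 130 (x) x 575 (y) x 12 mm with a foot-mounted tie-rod cylinder, axis along y, 75 mm above the bench. Origin on the bench, mid plate in x; plate from y = -103 to +472 mm; axes parallel to the bracket's. Gland face at y = +186 mm; 64 mm square head block y = +196..240 and end cap +390..426 reach 107 mm above the bench, port plugs 113 mm.
- rod (a joint): Extension of the cylinder's rod: 0 fully in, 0.15 m fully out (towards the bracket, the rig's -y). No oil pressure: it slides by hand against seal friction of 4 N plus 40 N per m/s and stays where it is left. It cannot turn.
- rod_eye (a point): Centre of the hole in the rod eye, the steel lug on the rod's end: 48 mm diameter, 20 mm thick (x), 21 mm hole along x, 75 mm above the bench. Behind it towards +y: neck 20 to 30 mm wide and 30 high to 52 mm from the centre, 36 mm hexagon lock nut to 66 mm, then bare 22 mm round rod to the gland; at least 55 mm of bare rod shows at the start, more once drawn out.
- pin: Loose headed steel pin along x, 0.28 kg. Origin: centre of the seating face under its head. Head 32 mm diameter, x = 0..+8 mm. Shank 20 mm diameter, x = 0..-98, the last 10 mm tapering to 13 mm, which draws in an eye up to 2 mm off. It starts held in the +x ear, drooping 4 to 6 degrees, tip just short of the gap, head 66 to 72 mm out. Seated, its origin is 43 mm from fork_hole along +x.
- pin_head (a point): Centre of the flat outer face of the pin's head, the face to push on (8 mm out from the pin's origin, 51 mm from fork_hole when seated). The pin slides under a push of less than 20 N. At the start it hangs 6 to 9 mm below the axis of the holes.
- pin_tip (a point): Centre of the pin's tip.
- wrench: Bystander: loose steel adjustable wrench, 245 x 50 x 15 mm, flat on the bench beyond the cylinder.
- small_pin: Bystander: loose smaller clevis pin, 12 mm shank, 57 mm long, lying on the bench; not for this bracket.
- circlip: Bystander: loose flat ring, 32 mm across, 4 mm high, on the bench.
- fitting: Bystander: loose brass hose fitting standing on the bench, 34 mm across, 44 mm high.
- valve: Bystander: loose khaki solenoid valve block, 70 x 50 mm, 136 mm high, 1.4 kg.
There are look-alikes about, which are no part of the job. What is shaped like the pin but yellow is not meant.

How it is judged:
On the way:
1. the rod is drawn out until the eye's hole is in line with the bracket's holes (within 3 mm) (y of rod_eye in the frame of fork_hole between -0.003 and 0.003 m), for 0.2 s.
At the end, for the whole second after the job is handed in: The rod eye's hole is in line with the bracket's holes (within 3 mm along the rod) and the pin is fully home through both ears and the eye: its head's seating face within 2 mm of the bracket's +x boss face, its axis within 3 mm and 0.06 rad of the holes' axis, at rest (all of step 1 and x of pin in the frame of fork_hole between 0.041 and 0.045 m and y of pin in the frame of fork_hole between -0.003 and 0.003 m and z of pin in the frame of fork_hole between -0.003 and 0.003 m and angle between the x axis of pin and the x axis of bracket, either way round below 0.06 rad and linear speed of pin below 0.02 m/s); the robot touches nothing.
It fails at once if a loose thing lying around the cylinder (wrench, smaller pin, ring, brass fitting, valve) is moved more than 30 mm (distance of any of wrench, small_pin, circlip, fitting, valve from where it was at the start of the episode above 0.03 m).
It fails at once if the valve is tipped over (angle between valve's own z axis and vertical above 0.5 rad).
It also fails if it takes over 67 s, if anything falls off the work surface, if the arm or the gripper's body presses on something with over 40 N, if the wrist force passes 120 N, or if a joint passes its speed limit or range.

## Working session

There is one attempt and no reset: what is moved stays moved. The work goes in short steps, Python scripts to look and compute and a tool call to move; the robot and the scene stay as the last step left them, time stands still between calls to the robot, and variables do not carry over. Pictures are saved under pics/ and viewed, at most 10 in all, crops included, and the job is handed in when it is done.

Besides the shell and the picture viewer there is one more tool, called as name([rows], argument=value, ...), one row to a line, values as JSON. carry_out: Moves the arm, as the interface text tells. Its arguments: {"type":"object","properties":{"targets":{"type":"array"},"force":{"type":"number"}},"required":["targets"]}

```bash
mkdir -p pics
python3 - <<'E'
from station import manip,cams
import cv2,numpy as np
np.set_printoptions(precision=4,suppress=True)
print(manip.sense())
for n in("scene","top"):
    im=cams.snapshot(n);cv2.imwrite(f"pics/{n}0.png",im[:,:,::-1]);i=cams.camera_info(n);print(n,np.array(i["K"]),np.array(i["T"]))
E
```

```text
{'t': 0.0, 'q': array([ 0.9335,  0.5285,  1.4339, -0.    ,  1.1814, -0.1786]), 'qd': array([-0.0009, -0.0002,  0.0006,  0.0004, -0.0008,  0.0029]), 'tau': array([ -0.0005, -44.2363, -17.8018,  -0.0002,   0.0085,   0.    ]), 'tcp_pos': array([0.2763, 0.5598, 0.2211]), 'tool_rot': array([ 0.2274,  0.9738, -0.001 , -0.0004]), 'force': array([-0.6186, -0.1311,  0.3024]), 'ft_torque': array([-0.0058, -0.0217,  0.0632]), 'gripper_force': 0.0, 'finger_gap': 0.9982781753791833}
scene [[513.2561   0.     276.3757]
 [  0.     513.2561 213.293 ]
 [  0.       0.       1.    ]] [[ 0.8486  0.3421 -0.4036  0.9522]
 [ 0.529  -0.5639  0.6342 -0.7267]
 [-0.0106 -0.7517 -0.6595  0.7328]
 [ 0.      0.      0.      1.    ]]
top [[485.5927   0.     285.3009]
 [  0.     485.5927 209.3059]
 [  0.       0.       1.    ]] [[-0.0243 -0.9964  0.0807  0.488 ]
 [-0.9992  0.0267  0.0289 -0.1247]
 [-0.031  -0.0799 -0.9963  1.0391]
 [ 0.      0.      0.      1.    ]]
```

View pics/scene0.png

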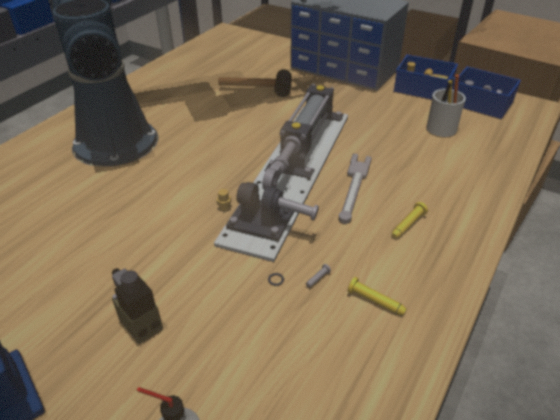

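View pics/top0.png

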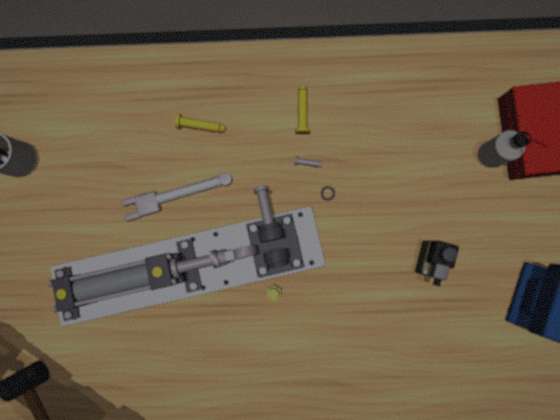

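Scene view: the bracket is at (262,205), with a grey headed pin sticking out of its ear towards (316,212). The rod eye is at (270,178). Yellow pins lie at (410,220) and (378,297), and the small grey pin on the bench is at (318,277). The wrench is at (355,187), the ring at (276,279), the fitting at (223,201) and the valve at (137,305). In the top view the pin's head is at (262,188), the rod eye at about (250,250), and the plate corners at about (313,207), (325,262), (60,323) and (50,270).

The candidates in the top view are the grey pin in the ear (262,188), the yellow pins (200,124) and (303,110), and the small pin (308,162). The grey one in the ear fits because it is already started in the bracket. I'll confirm that in an enlarged crop.

```bash
cat > h.py <<'E'
import cv2,numpy as np
from station import manip,cams
from scipy.optimize import least_squares
from scipy.spatial.transform import Rotation as R
np.set_printoptions(precision=4,suppress=True)
def proj(n,P):
    i=cams.camera_info(n);K=np.array(i["K"]);T=np.array(i["T"])
    p=(np.atleast_2d(P)-T[:3,3])@T[:3,:3]; p=p@K.T; return p[:,:2]/p[:,2:]
def ray(n,uv,z):
    i=cams.camera_info(n);K=np.array(i["K"]);T=np.array(i["T"])
    d=T[:3,:3]@np.linalg.solve(K,[*uv,1]); return T[:3,3]+d*(z-T[2,3])/d[2]
def rig2w(x,y,a,P):
    P=np.atleast_2d(P);c,s=np.cos(a),np.sin(a)
    return np.c_[x+c*P[:,0]-s*P[:,1],y+s*P[:,0]+c*P[:,1],P[:,2]]
E
python3 - <<'E'
from h import *
im=cv2.imread("pics/top0.png")
C=np.array([[.065,-.103,.012],[-.065,-.103,.012],[-.065,.472,.012],[.065,.472,.012]])
px=np.array([[313,207],[325,262],[62,323],[50,270]])
f=least_squares(lambda p:(proj("top",rig2w(*p,C))-px).ravel(),[.4,-.1,.1],loss='soft_l1')
print(f.x,f.fun.reshape(-1,2) if f.fun.size==8 else f.fun)
# enlarged crops, side by side vertically
a=cv2.resize(im[170:330,40:340],None,fx=2.6,fy=2.6,interpolation=cv2.INTER_CUBIC)
cv2.imwrite("pics/c1.png",cv2.convertScaleAbs(a,alpha=1.5,beta=10))
E
```

```text
[ 0.4961 -0.0649  0.2079] [[-0.7981 -3.009 ]
 [ 1.7409  1.9954]
 [-0.3282  3.7301]
 [ 0.0485 -3.5542]]
```

View pics/c1.png

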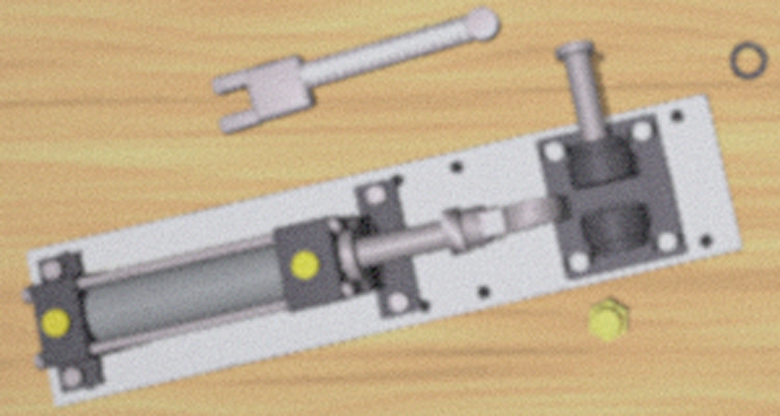

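The crop confirms it: the grey headed pin sticks out of the bracket's +x ear with its head at crop (575,48). The yellow ones are ruled out. The plate corners are clear at crop (707,95), (740,246), (53,405) and (26,252), and the bracket base corners at (538,142), (655,115), (687,250) and (570,278).

Run:
```python
from h import *
tp=lambda u,v:(np.array([u,v])+.5)/2.6-.5+[40,170]
C=np.array([[.065,-.103,.012],[-.065,-.103,.012],[-.065,.472,.012],[.065,.472,.012]])
B=np.array([[.058,.05,.024],[.058,-.05,.024],[-.058,-.05,.024],[-.058,.05,.024]])
px=np.array([tp(*p) for p in [(707,95),(740,246),(53,405),(26,252),(538,142),(655,115),(687,250),(570,278)]])
f=least_squares(lambda p:(proj("top",rig2w(*p[:3],np.r_[C,B+[0,p[3],0]]))-px).ravel(),[.4,-.1,.1,0])
print(f.x,f.fun.reshape(-1,2)); x,y,a,b=f.x
np.save("rig.npy",f.x)
for n,p,z in [("head",(575,48),.085),("eye~",(537,212),.099),("nut",(462,229),.093)]:
    w=ray("top",tp(*p),z)-[x,y,0]; c,s=np.cos(a),np.sin(a); print(n,w+[x,y,0],"rig:",c*w[0]+s*w[1],-s*w[0]+c*w[1]-b)
for q in[(0,b,.075),(.12,b,.068)]: print(rig2w(x,y,a,q))
# scene overlay check
im=cv2.imread("pics/scene0.png")
print(proj("scene",rig2w(x,y,a,C)))
```

```text
[ 0.4941 -0.0624  0.2013 -0.0101] [[-0.267  -1.008 ]
 [ 1.175   1.0346]
 [-0.0282  0.839 ]
 [-0.8595 -0.6753]
 [-0.7445 -1.0031]
 [ 0.6863 -1.354 ]
 [ 0.9404  1.0165]
 [-0.9582  1.0217]]
head [ 0.6086 -0.0496  0.085 ] rig: 0.11477186912399359 -0.0001511649876045091
eye~ [ 0.4848 -0.0199  0.099 ] rig: -0.00058414498753462 0.053706402201226584
nut [0.4735 0.0374 0.093 ] rig: -0.0002614314390971366 0.11206936309680887
[[ 0.4961 -0.0724  0.075 ]]
[[ 0.6137 -0.0484  0.068 ]]
[[273.9821 259.2914]
 [213.1549 243.2674]
 [302.9385 106.6966]
 [348.4158 114.6664]]
```

```bash
cat >> h.py <<'E'
def go(P,yaw):
    """tool-frame shift (cm) and turn (deg) to world P, tool down with tool y at angle yaw (world)"""
    s=manip.sense(); r=R.from_quat(s["tool_rot"])
    yv=np.array([np.cos(yaw),np.sin(yaw),0]);z=np.array([0,0,-1.]);t=R.from_matrix(np.c_[np.cross(yv,z),yv,z])
    print("t",s["t"],"tcp",s["tcp_pos"],"F",s["force"],"gap",s["finger_gap"])
    print("shift cm",r.inv().apply(np.array(P)-s["tcp_pos"])*100,"turn deg",np.degrees((r.inv()*t).as_rotvec()))
def fk(p): # fork frame -> world
    x,y,a,b=np.load("rig.npy"); p=np.array(p,float); return rig2w(x,y,a,p+[0,b,0])[0]
def tofk(w):
    x,y,a,b=np.load("rig.npy"); w=np.array(w)-[x,y,0];c,s=np.cos(a),np.sin(a)
    return np.array([c*w[0]+s*w[1],-s*w[0]+c*w[1]-b,w[2]])
E
python3 -c "
from h import *
go(fk([0,.139,.2]),.2013)"
```

```text
t 0.1 tcp [0.2764 0.5598 0.2212] F [-0.0987 -1.1485  0.3363] gap 0.9991286784889761
shift cm [-39.1789 -35.9645   2.175 ] turn deg [-0.1146  0.0305 52.1774]
```

carry_out([
  [[-39.2,-36.0,2.2,0,0,52.2,8.5],[-39.2,-36.0,2.2,0,0,52.2,8.5],[-39.2,-36.0,2.2,0,0,52.2,8.5],[-39.2,-36.0,2.2,0,0,52.2,8.5],[-39.2,-36.0,2.2,0,0,52.2,8.5],[-39.2,-36.0,2.2,0,0,52.2,8.5],[-39.2,-36.0,2.2,0,0,52.2,8.5],[-39.2,-36.0,2.2,0,0,52.2,8.5],[-39.2,-36.0,2.2,0,0,52.2,8.5],[-39.2,-36.0,2.2,0,0,52.2,8.5],[-39.2,-36.0,2.2,0,0,52.2,8.5],[-39.2,-36.0,2.2,0,0,52.2,8.5]],
])

```text
t: 1.1
tcp_pos: [0.4571, 0.0925, 0.2013]
tool_rot: [0.633, 0.774, -0.0, -0.0]
force: [1.3, 0.3, 0.1]
finger_gap: 0.991
gripper_force: 0.0
```

```bash
python3 -c "
from h import *
go(fk([0,.139,.2]),.2013)"
```

```text
t 1.1 tcp [0.4571 0.0925 0.2013] F [1.3017 0.3454 0.0538] gap 0.991214418464186
shift cm [-3.0316  0.5311  0.1264] turn deg [-0.021  -0.0099 -0.0235]
```

carry_out([
  [[0,0,0,0,0,0,8.5],[0,0,0,0,0,0,8.5],[0,0,0,0,0,0,8.5]],
])

```text
t: 1.35
tcp_pos: [0.4563, 0.0945, 0.2011]
tool_rot: [0.633, 0.774, -0.0, -0.001]
force: [0.2, 0.1, 0.5]
finger_gap: 0.992
gripper_force: 0.0
```

```bash
python3 -c "
from h import *
go(fk([0,.139,.2]),.2013)
i=cams.camera_info('wrist');print(np.array(i['K']),np.array(i['T']))
im=cams.snapshot('wrist');cv2.imwrite('pics/w1.png',im[:,:,::-1])"
```

```text
t 1.35 tcp [0.4563 0.0945 0.2011] F [0.2415 0.0755 0.545 ] gap 0.9919639559206419
shift cm [-3.2441  0.5702  0.1106] turn deg [-0.0853 -0.0475 -0.0916]
[[325.1923   0.     277.7626]
 [  0.     325.1923 210.7441]
 [  0.       0.       1.    ]] [[ 0.98    0.1892  0.061   0.4413]
 [ 0.1988 -0.9302 -0.3085  0.1728]
 [-0.0016  0.3145 -0.9493  0.3527]
 [ 0.      0.      0.      1.    ]]
```

View pics/w1.png

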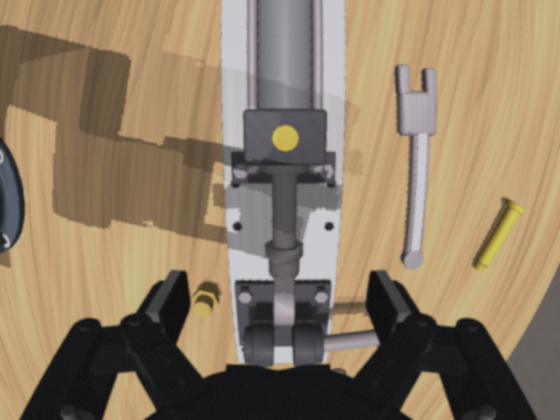

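Wrist view: the rod runs down the middle at u≈285, with the nut at (285,256) and its rear edge at v≈245. The ear tops are at (261,343) and (307,343), the bracket base's near corners at (236,282) and (330,282), and the port plug at (285,138).

```bash
cat >> h.py <<'E'
def wray(uv,z,info=None):
    i=info or cams.camera_info("wrist");K=np.array(i["K"]);T=np.array(i["T"])
    m=(np.array(uv)-K[:2,2])/K[0,0];th=np.hypot(*m);d=T[:3,:3]@np.r_[m/th*np.sin(th),np.cos(th)]
    return T[:3,3]+d*(z-T[2,3])/d[2]
E
python3 -c "
from h import *
for n,p,z in [('rod',(285,210),.086),('nutrear',(285,245),.093),('nutfront',(285,272),.093),('plug',(285,138),.113),('earL',(261,343),.1),('earR',(307,343),.1),('bL',(236,282),.024),('bR',(330,282),.024),('platehole L',(237,226),.012),('R',(329,226),.012)]: print(n,tofk(wray(p,z)))"
```

```text
rod [0.0009 0.1643 0.086 ]
nutrear [0.001  0.1343 0.093 ]
nutfront [0.0013 0.1073 0.093 ]
plug [-0.0001  0.2289  0.113 ]
earL [-0.0222  0.0271  0.1   ]
earR [0.0244 0.0269 0.1   ]
bL [-0.0545  0.0547  0.024 ]
bR [0.0562 0.0546 0.024 ]
platehole L [-0.0515  0.1209  0.012 ]
R [0.0525 0.121  0.012 ]
```

```bash
python3 -c "
from h import *
go(fk([0.001,.145,.075]),.2013)"
```

```text
t 1.4 tcp [0.4561 0.0953 0.2012] F [ 0.1847  0.5487 -1.3744] gap 0.9957607812587591
shift cm [-2.7348  0.6905 12.6163] turn deg [-0.0774 -0.0435  0.0124]
```

carry_out([
  [[-2.7,0.7,3,0,0,0,8.5],[-2.7,0.7,6,0,0,0,8.5],[-2.7,0.7,9,0,0,0,8.5],[-2.7,0.7,11,0,0,0,8.5],[-2.7,0.7,12.6,0,0,0,8.5],[-2.7,0.7,12.6,0,0,0,8.5],[-2.7,0.7,12.6,0,0,0,8.5],[-2.7,0.7,12.6,0,0,0,8.5]],
])

```text
t: 2.07
tcp_pos: [0.4695, 0.0705, 0.0762]
tool_rot: [0.632, 0.775, 0.0, 0.0]
force: [0.2, 0.7, -0.1]
finger_gap: 0.996
gripper_force: 0.0
```

```bash
python3 -c "
from h import *
print(manip.sense()['tcp_pos'],tofk(manip.sense()['tcp_pos']))
im=cams.snapshot('wrist');cv2.imwrite('pics/w2.png',im[:,:,::-1])"
```

```text
[0.4695 0.0705 0.0762] [0.0025 0.1453 0.0762]
```

View pics/w2.png

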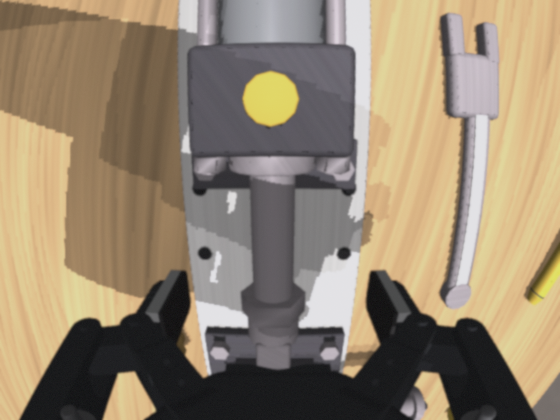

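The open jaws straddle the rod, which is at u≈272 against a jaw centre of 278, so it sits about 2 mm to the left. The nut spans v≈285–345 and the bracket base's near edge is at v≈330.

```bash
python3 -c "
from h import *
for n,p,z in [('rod',(272,230),.086),('nutrear top',(273,290),.093),('nutrear side L',(243,300),.075),('plugc',(271,98),.113),('bL',(207,333),.024),('bR',(345,330),.024),('holeL',(205,253),.012),('holeR',(344,253),.012)]: print(n,tofk(wray(p,z)))"
```

```text
rod [0.0006 0.1681 0.086 ]
nutrear top [0.001  0.1393 0.093 ]
nutrear side L [-0.0162  0.1209  0.075 ]
plugc [0.0008 0.2279 0.113 ]
bL [-0.054  0.052  0.024]
bR [0.058  0.0554 0.024 ]
holeL [-0.051   0.1196  0.012 ]
holeR [0.053  0.1198 0.012 ]
```

carry_out([
  [[0,-0.2,0.1,0,0,0,4],[0,-0.2,0.1,0,0,0,1.5],[0,-0.2,0.1,0,0,0,1.5],[0,-0.2,0.1,0,0,0,1.5],[0,-0.2,0.1,0,0,0,1.5],[0,-0.2,0.1,0,0,0,1.5],[0,-0.2,0.1,0,0,0,1.5],[0,-0.2,0.1,0,0,0,1.5]],
], force=60)

```text
t: 2.78
tcp_pos: [0.4673, 0.0689, 0.0744]
tool_rot: [0.633, 0.774, -0.0, -0.0]
force: [-0.2, -0.8, 0.0]
finger_gap: 0.175
gripper_force: 0.0
```

```bash
python3 -c "
from h import *
s=manip.sense();print(s['finger_gap'],s['gripper_force'],s['force'],tofk(s['tcp_pos']))
w=cams.snapshot('wrist')[:,:,::-1];
p=proj('scene',s['tcp_pos'])[0].astype(int);print(p)
sc=cams.snapshot('scene')[p[1]-70:p[1]+70,p[0]-70:p[0]+70,::-1]
cv2.imwrite('pics/w3.png',np.hstack([cv2.resize(w[180:420,80:480],(500,300)),cv2.resize(sc,(300,300),interpolation=cv2.INTER_CUBIC)]))"
```

```text
0.17538028156415084 0.019646171713247895 [-0.1731 -0.8426  0.0021] [0.     0.1442 0.0744]
[283 159]
```

View pics/w3.png

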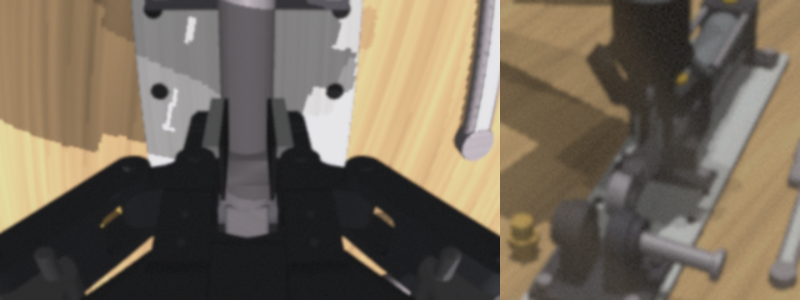

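The jaws straddle the rod just behind the nut and look close to contact. I'll command them fully closed.

carry_out([
  [[0,0,0,0,0,0,0],[0,0,0,0,0,0,0],[0,0,0,0,0,0,0],[0,0,0,0,0,0,0]],
], force=60)

```text
t: 3.22
tcp_pos: [0.4675, 0.0688, 0.0765]
tool_rot: [0.632, 0.775, 0.0, 0.001]
force: [-3.5, 0.3, 20.1]
finger_gap: -0.0
gripper_force: 10.4
```

```bash
python3 -c "
from h import *
s=manip.sense();print(s['finger_gap'],s['gripper_force'],s['force'],tofk(s['tcp_pos']))
for z in (.019,0,-.02,-.054): print(z,proj('scene',s['tcp_pos']-[0,0,z]))
w=cams.snapshot('wrist')[:,:,::-1];
sc=cams.snapshot('scene')[90:230,210:350,::-1]
cv2.imwrite('pics/w4.png',np.hstack([cv2.resize(w[200:420,180:380],(380,418)),cv2.resize(sc,(418,418),interpolation=cv2.INTER_CUBIC)]))"
```

```text
-0.00034347579478662143 10.358138680458069 [-3.5093  0.3275 20.1402] [0.0002 0.1441 0.0765]
0.019 [[283.9074 165.4046]]
0 [[283.8993 158.4049]]
-0.02 [[283.8905 150.8676]]
-0.054 [[283.875  137.6383]]
```

View pics/w4.png

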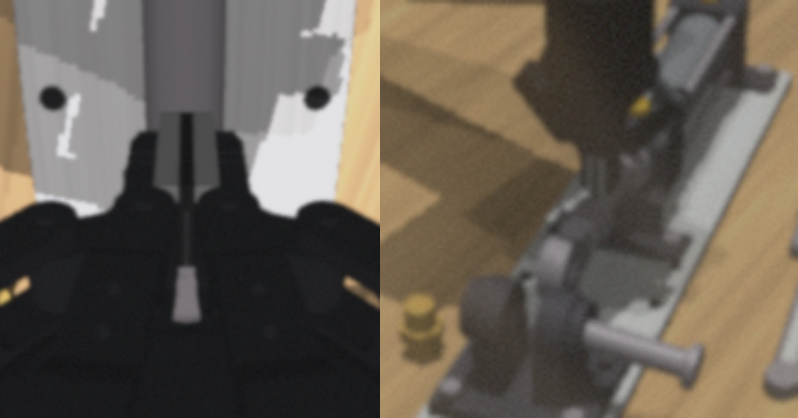

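The fingers shut fully with an upward push of 20 N. In the wrist view the tips are at (278,259), on top of the rod, so the real fingertips sit about 25–30 mm higher than I assumed. I'll open, go about 25 mm lower while watching the force, and close again.

carry_out([
  [[0,0,-1,0,0,0,6],[0,0,-1,0,0,0,6],[0,0,-1,0,0,0,6],[0,0,-1,0,0,0,6],[0,0,0,0,0,0,6],[0,0,0.8,0,0,0,6],[0,0,1.6,0,0,0,6],[0,0,2.4,0,0,0,6],[0,0,2.4,0,0,0,6]],
])

```text
t: 4.07
tcp_pos: [0.466, 0.069, 0.0486]
tool_rot: [0.633, 0.774, -0.001, -0.002]
force: [0.6, -0.1, -0.4]
finger_gap: 0.703
gripper_force: 0.0
```

carry_out([
  [[0,0,0,0,0,0,1],[0,0,0,0,0,0,1],[0,0,0,0,0,0,1],[0,0,0,0,0,0,1],[0,0,0,0,0,0,1],[0,0,0,0,0,0,1],[0,0,0,0,0,0,1]],
])

```text
t: 4.65
tcp_pos: [0.467, 0.0689, 0.0509]
tool_rot: [0.632, 0.775, -0.0, -0.0]
force: [-2.3, -1.2, 6.3]
finger_gap: 0.238
gripper_force: 59.1
```

carry_out([
  [[-0.4,0,0,0,0,0,1],[-0.9,0,0,0,0,0,1],[-1.4,0,0,0,0,0,1],[-1.9,0,0,0,0,0,1],[-2.4,0,0,0,0,0,1],[-2.9,0,0,0,0,0,1],[-3.4,0,0,0,0,0,1],[-3.9,0,0,0,0,0,1],[-4.4,0,0,0,0,0,1],[-4.8,0,0,0,0,0,1],[-5.0,0,0,0,0,0,1],[-5.0,0,0,0,0,0,1]],
])

```text
t: 5.65
tcp_pos: [0.4769, 0.0204, 0.0509]
tool_rot: [0.633, 0.774, 0.0, -0.0]
force: [-2.0, 1.1, 5.9]
finger_gap: 0.235
gripper_force: 59.3
```

```bash
python3 -c "
from h import *
s=manip.sense();print(s['t'],s['finger_gap'],s['gripper_force'],s['force'],tofk(s['tcp_pos']))
top=cams.snapshot('top')[:,:,::-1]; sc=cams.snapshot('scene')[:,:,::-1]
cv2.imwrite('pics/top5.png',top);cv2.imwrite('pics/sc5.png',sc)
a=cv2.resize(top[185:285,220:320],(400,400),interpolation=cv2.INTER_CUBIC)
b=cv2.resize(sc[150:250,225:325],(400,400),interpolation=cv2.INTER_CUBIC)
cv2.imwrite('pics/c5.png',cv2.convertScaleAbs(np.hstack([a,b]),alpha=1.7,beta=15))"
```

```text
5.65 0.2354869149561388 59.30929720401764 [-2.0367  1.0976  5.8726] [-0.0003  0.0948  0.0509]
```

View pics/c5.png

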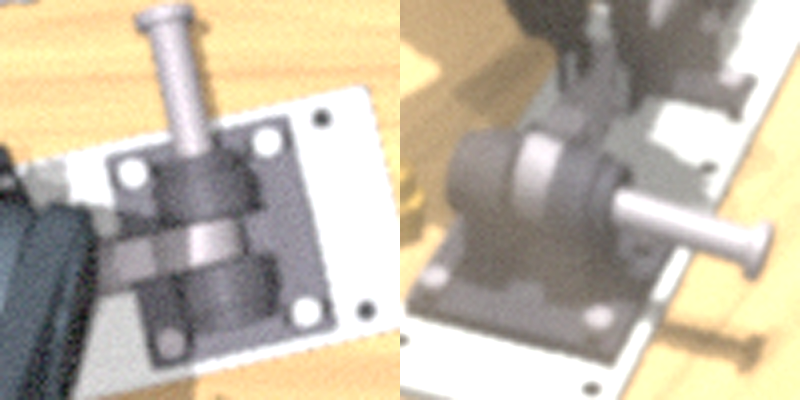

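The eye is between the ears. In the top crop (left half) its bright top is at about (190–243, 240), and the four base bolts are at (134,173), (267,142), (307,311) and (173,344), which gives the bracket centre. In the right half, the eye's crown at (540,140) sits between the ear crowns at (485,130) and (600,145).

Run:
```python
from h import *
x,y,a,b=np.load("rig.npy")
tp=lambda u,v:(np.array([u,v])+.5)/4-.5+[220,185]
W=np.array([tofk(ray("top",tp(*p),.029)) for p in [(134,173),(267,142),(307,311),(173,344)]]);print("bolts",W,W.mean(0))
tq=lambda u,v:(np.array([u,v])+.5)/2.6-.5+[40,170]
W2=np.array([tofk(ray("top",tq(*p),.029)) for p in [(556,151),(642,131),(667,242),(579,262)]]);print("bolts0",W2.mean(0))
print("eye apex",tofk(ray("top",tp(217,240),.099)))
sc=lambda u,v:(np.array([u-400,v])+.5)/4-.5+[225,150]
S=np.array([tofk(ray("scene",sc(*p),.029)) for p in [(437,276),(598,317)]]);print("scene -y bolts",S)
for n in("top","scene"):
    im=cv2.GaussianBlur(cv2.imread(f"pics/{'top' if n=='top' else 'sc'}5.png",0),(0,0),.6)
    ph=np.radians(np.arange(-70,71,10))
    print(n,np.degrees(ph).astype(int))
    for X,r in((0,.024),(-.02,.025),(.02,.025),(-.027,.025),(.027,.025)):
        uv=proj(n,np.array([fk([X,r*np.sin(p),.075+r*np.cos(p)]) for p in ph])).astype(np.float32)
        print(X,cv2.remap(im,uv[:,:1],uv[:,1:],cv2.INTER_LINEAR).ravel())
```

```text
bolts [[ 0.0449  0.0368  0.029 ]
 [ 0.045  -0.0344  0.029 ]
 [-0.0449 -0.035   0.029 ]
 [-0.046   0.0364  0.029 ]] [-0.0003  0.001   0.029 ]
bolts0 [-0.0003  0.001   0.029 ]
eye apex [-0.0001 -0.0013  0.099 ]
scene -y bolts [[-0.0472 -0.0282  0.029 ]
 [ 0.0416 -0.0291  0.029 ]]
top [-70 -59 -50 -40 -29 -20 -10   0  10  20  29  40  50  59  70]
0 [ 82  81  76  59  60  84  99 112 127 138 115  85  78  75  73]
-0.02 [40 38 43 51 55 64 67 77 73 63 59 54 44 34 31]
0.02 [34 36 44 50 57 61 71 77 75 67 61 54 47 43 44]
-0.027 [38 37 42 49 55 59 67 77 74 65 60 56 47 40 37]
0.027 [40 40 46 50 57 60 66 77 73 66 60 55 50 49 49]
scene [-70 -59 -50 -40 -29 -20 -10   0  10  20  29  40  50  59  70]
0 [ 72  79  90 102 112 121 130 137 138 137 134 131 129 126 116]
-0.02 [65 70 73 77 80 81 83 82 77 75 73 72 74 79 87]
0.02 [59 64 67 70 72 76 78 77 75 73 72 71 71 73 71]
-0.027 [63 69 73 76 80 82 80 82 79 77 76 76 76 75 75]
0.027 [60 63 68 70 73 77 77 75 72 70 69 67 64 63 64]
```

Run:
```python
from h import *
def prof(f,X,Y,z):
    im=cv2.imread(f,0); uv=proj("top",np.array([fk([X,y,z]) for y in Y])).astype(np.float32)
    return cv2.remap(im,uv[:,:1],uv[:,1:],cv2.INTER_CUBIC).ravel().astype(float)
Y=np.arange(-.036,.03,.002); print((Y*1000).astype(int))
av=lambda f,xs,Y:np.mean([prof(f,X,Y,.08) for X in xs],0).round().astype(int)
c=(-.004,-.002,0,.002,.004)
print("eye now",av("pics/top5.png",c,Y))
print("eye at start, y+50",av("pics/top0.png",c,Y+.05))
print("eye at start, y+54",av("pics/top0.png",c,Y+.054))
print("ears",av("pics/top5.png",(-.03,-.026,-.022,.022,.026,.03),Y))
```

```text
[-36 -33 -31 -29 -27 -25 -23 -21 -19 -17 -15 -13 -11  -9  -7  -5  -3  -1
   0   2   4   6   8  10  12  14  16  18  20  22  24  26  28]
eye now [ 77  79  78  77  78  80  84  82  78  78  65  49  53  69  82  92  98 104
 109 114 122 130 137 139 130 105  84  79  78  75  73  69  68]
eye at start, y+50 [ 69  71  69  70  69  71  67  67  55  47  36  40  51  61  74  78  83  91
  95  99 107 110 115 121 122 123 118 112 108 104  99  97  87]
eye at start, y+54 [ 69  70  69  71  67  67  55  47  36  40  51  61  74  78  83  91  95  99
 107 110 115 121 122 123 118 112 108 104  99  97  87  87 106]
ears [79 77 78 77 69 54 37 35 38 45 49 52 54 58 61 62 66 70 73 77 76 71 68 64
 62 59 56 54 49 41 40 50 60]
```

The profiles give comparable edges. The eye's -y edge is at about -14 mm and the ears' edge at about -24 mm, so the rod still needs roughly 8 mm.

carry_out([
  [[-0.3,0,0,0,0,0,1],[-0.6,0,0,0,0,0,1],[-0.8,0,0,0,0,0,1],[-0.8,0,0,0,0,0,1],[-0.8,0,0,0,0,0,1]],
])

```text
t: 6.17
tcp_pos: [0.4785, 0.0128, 0.0509]
tool_rot: [0.633, 0.774, 0.0, -0.0]
force: [-1.4, 2.8, 6.0]
finger_gap: 0.238
gripper_force: 59.3
```

Run:
```python
from h import *
s=manip.sense();print(s['t'],s['force'],tofk(s['tcp_pos']))
ims=[cams.snapshot("top") for _ in range(4)];im=np.mean(ims,0).astype(np.float32).mean(2)
cv2.imwrite("pics/top6.png",ims[0][:,:,::-1])
Y=np.arange(-.036,.0301,.002); print((Y*1000).round().astype(int))
for nm,xs in(("eye",(-.004,-.002,0,.002,.004)),("earL",(-.03,-.026,-.022)),("earR",(.022,.026,.03))):
    P=[]
    for X in xs:
        uv=proj("top",np.array([fk([X,y,.08]) for y in Y])).astype(np.float32); P.append(cv2.remap(im,uv[:,:1],uv[:,1:],cv2.INTER_CUBIC).ravel())
    print(nm,np.mean(P,0).round().astype(int))
```

```text
6.1667 [-1.4351  2.7774  6.0136] [-0.0003  0.087   0.0509]
[-36 -34 -32 -30 -28 -26 -24 -22 -20 -18 -16 -14 -12 -10  -8  -6  -4  -2
   0   2   4   6   8  10  12  14  16  18  20  22  24  26  28  30]
eye [ 82  80  79  79  81  81  68  54  55  69  83  92 100 105 112 117 124 129
 135 140 130 105  86  80  77  76  75  72  68  66  77  89  94  94]
earL [82 81 81 79 72 55 38 34 40 47 51 53 56 59 61 63 68 71 78 81 78 75 71 66
 60 53 44 40 35 34 34 38 45 47]
earR [81 81 79 78 70 55 41 37 42 47 53 55 58 60 63 64 69 73 78 81 80 76 71 65
 63 60 57 56 51 46 48 61 74 75]
```

The brightness peaks of eye and ears now coincide at +2 mm and the edges agree to about 1 mm. I'll nudge 0.5 mm more, release and lift.

carry_out([
  [[-0.06,0,0,0,0,0,1],[-0.06,0,0,0,0,0,1],[-0.06,0,0,0,0,0,5],[-0.06,0,0,0,0,0,6],[-0.06,0,0,0,0,0,6],[-0.06,0,0,0,0,0,6],[-0.06,0,-2,0,0,0,6],[-0.06,0,-5,0,0,0,6],[-0.06,0,-9,0,0,0,6],[-0.06,0,-12,0,0,0,6],[-0.06,0,-12,0,0,0,6],[-0.06,0,-12,0,0,0,6]],
])

```text
t: 7.37
tcp_pos: [0.4804, 0.0112, 0.1722]
tool_rot: [0.633, 0.774, 0.001, 0.002]
force: [-0.4, 0.2, 0.5]
finger_gap: 0.699
gripper_force: 0.0
```

Run:
```python
from h import *
print(manip.sense()["q"]); go(fk([.123,.001,.14]),.2013+np.pi/2)
```

```text
[-0.2097  0.4092  1.8441  0.      0.8832 -0.4106]
t 7.3667 tcp [0.4804 0.0112 0.1722] F [-0.4251  0.2283  0.4954] gap 0.698996653398369
shift cm [-8.3945 12.1592  3.2906] turn deg [  0.1194   0.3025 -90.0245]
```

carry_out([
  [[-8.4,12.2,0,0,0,-90,6],[-8.4,12.2,0,0,0,-90,6],[-8.4,12.2,0,0,0,-90,6],[-8.4,12.2,0,0,0,-90,6],[-8.4,12.2,0,0,0,-90,6],[-8.4,12.2,0,0,0,-90,6],[-8.4,12.2,0,0,0,-90,6],[-8.4,12.2,0,0,0,-90,6],[-8.4,12.2,0,0,0,-90,6],[-8.4,12.2,0,0,0,-90,6],[-8.4,12.2,0,0,0,-90,6],[-8.4,12.2,0,0,0,-90,6]],
])

```text
t: 8.37
tcp_pos: [0.6139, -0.0462, 0.1678]
tool_rot: [-0.068, 0.998, 0.001, -0.002]
force: [-0.1, -0.6, 0.2]
finger_gap: 0.704
gripper_force: 0.0
```

Run:
```python
from h import *
go(fk([.123,.001,.14]),.2013+np.pi/2)
```

```text
t 8.3667 tcp [ 0.6139 -0.0462  0.1678] F [-0.0883 -0.6388  0.2133] gap 0.703747424289577
shift cm [-0.2516 -0.1012  2.7794] turn deg [ 0.1058 -0.2382 -3.7324]
```

carry_out([
  [[-0.25,-0.1,1,0,0,-3.7,6],[-0.25,-0.1,2,0,0,-3.7,6],[-0.25,-0.1,2.8,0,0,-3.7,6],[-0.25,-0.1,2.8,0,0,-3.7,6],[-0.25,-0.1,2.8,0,0,-3.7,6]],
])

```text
t: 8.78
tcp_pos: [0.6168, -0.0468, 0.1407]
tool_rot: [-0.097, 0.995, 0.001, -0.002]
force: [-0.8, -0.3, 0.1]
finger_gap: 0.702
gripper_force: 0.0
```

Run:
```python
from h import *
go(fk([.123,.001,.045]),.2013+np.pi/2)
im=cams.snapshot('wrist');cv2.imwrite('pics/w7.png',im[:,:,::-1])
```

```text
t 8.7833 tcp [ 0.6168 -0.0468  0.1407] F [-0.7629 -0.2948  0.0549] gap 0.7015317266323529
shift cm [ 0.0027 -0.0068  9.5723] turn deg [ 0.0895 -0.1844 -0.4391]
```

View pics/w7.png

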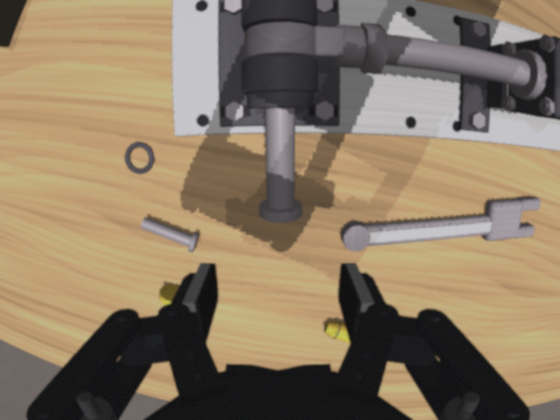

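The wrist view now shows the whole pin, with its head at about (262–302, 212), its shank going up to the ear at (280,105), and the eye seated between the ears at (280,38). The open fingers are centred at u≈279. The wrench end at (356,236) and the small pin at (170,232) are flat on the bench, well below the fingertips.

Run:
```python
from h import *
i=cams.camera_info("wrist")
for n,p,z in[("headL",(261,210),.0675),("headR",(302,210),.0675),("head outer low",(281,221),.06),("outer mid",(281,218),.0675),("top back edge",(281,199),.083),("shank top@ear",(280,110),.083),("earL",(243,60),.075),("earR",(317,60),.075),("eyeL",(247,38),.075),("bolts",(231,111),.029),("b",(325,110),.029)]: print(n,tofk(wray(p,z,i)))
print(tofk(manip.sense()["tcp_pos"]))
```

```text
headL [ 0.1177 -0.0127  0.0675]
headR [0.1179 0.0173 0.0675]
head outer low [0.1291 0.002  0.06  ]
outer mid [0.124  0.0019 0.0675]
top back edge [0.1049 0.0018 0.083 ]
shank top@ear [0.0457 0.0015 0.083 ]
earL [ 0.0114 -0.0225  0.075 ]
earR [0.0117 0.0261 0.075 ]
eyeL [-0.0038 -0.0198  0.075 ]
bolts [ 0.0462 -0.0375  0.029 ]
b [0.0459 0.0382 0.029 ]
[0.1239 0.0006 0.1416]
```

Run:
```python
from h import *
i=cams.camera_info("wrist");K=np.array(i["K"]);T=np.array(i["T"])
im=np.mean([cams.snapshot("wrist") for _ in range(3)],0).mean(2).astype(np.float32)
def wp(P):
    c=(P-T[:3,3])@T[:3,:3];th=np.arctan2(np.hypot(c[:,0],c[:,1]),c[:,2]);h=np.hypot(c[:,0],c[:,1])
    return K[:2,2]+K[0,0]*(th/h)[:,None]*c[:,:2]
Y=np.arange(-.034,-.0099,.0015);print((Y*1e3).round(1))
for x in(.027,.02,.004,0,-.004,-.02,-.027):
    uv=wp(np.array([fk([x,y,.078]) for y in Y])).astype(np.float32);print(x,uv[8].round(),cv2.remap(im,uv[:,:1],uv[:,1:],cv2.INTER_LINEAR).ravel().round().astype(int))
```

```text
[-34.  -32.5 -31.  -29.5 -28.  -26.5 -25.  -23.5 -22.  -20.5 -19.  -17.5
 -16.  -14.5 -13.  -11.5 -10. ]
0.027 [244.  82.] [60 57 56 57 56 56 56 52 41 42 44 46 49 49 50 51 52]
0.02 [243.  72.] [91 84 60 57 56 56 55 52 40 41 44 45 48 49 50 51 52]
0.004 [243.  48.] [90 91 89 90 90 89 85 62 55 57 65 74 81 83 85 88 91]
0 [243.  43.] [90 91 89 90 89 88 87 85 74 59 65 73 79 82 86 88 91]
-0.004 [243.  37.] [90 91 89 89 89 88 87 86 85 67 63 71 78 82 84 86 89]
-0.02 [243.  14.] [88 89 87 86 84 83 83 78 50 43 43 46 48 48 49 50 51]
-0.027 [243.   5.] [114 175 178 178 179 181 180 158  69  53  56  50  47  48  49  49  50]
```

carry_out([
  [[-0.2,0.1,3,0,0,0,6],[-0.2,0.1,6,0,0,0,6],[-0.2,0.1,8.5,0,0,0,6],[-0.2,0.1,9.7,0,0,0,6],[-0.2,0.1,9.7,0,0,0,6],[-0.2,0.1,9.7,0,0,0,2],[-0.2,0.1,9.7,0,0,0,2],[-0.2,0.1,9.7,0,0,0,2],[-0.2,0.1,9.7,0,0,0,2],[-0.2,0.1,9.7,0,0,0,2],[-0.2,0.1,9.7,0,0,0,2],[-0.2,0.1,9.7,0,0,0,2]],
], force=50)

```text
t: 9.98
tcp_pos: [0.6211, -0.0459, 0.0466]
tool_rot: [-0.097, 0.995, -0.0, 0.002]
force: [2.4, 1.1, 3.2]
finger_gap: 0.331
gripper_force: 49.3
```

carry_out([
  [[0,0,-0.3,0,0,0,2],[0,0,-0.6,0,0,0,2],[0,0,-0.7,0,0,0,2],[0,0,-0.7,0,0,0,2]],
])

```text
t: 10.32
tcp_pos: [0.6189, -0.0458, 0.0522]
tool_rot: [-0.097, 0.995, 0.0, -0.001]
force: [0.2, 0.7, -1.6]
finger_gap: 0.332
gripper_force: 49.4
```

```bash
cat > m.py <<'E'
from h import *
def head():
    i=cams.camera_info("wrist");s=manip.sense();print("t",s["t"],"tcp fk",tofk(s["tcp_pos"]),"F",s["force"],"gap",s["finger_gap"])
E
python3 - <<'E'
from m import *
head(); w=cams.snapshot("wrist")[:,:,::-1];sc=cams.snapshot("scene")[:,:,::-1]
a=cv2.resize(w,(440,330));b=cv2.resize(sc[150:260,225:345],(360,330),interpolation=cv2.INTER_CUBIC)
cv2.imwrite("pics/w8.png",np.hstack([a,cv2.convertScaleAbs(b,alpha=1.5,beta=15)]))
E
```

```text
t 10.3167 tcp fk [0.1256 0.0015 0.0522] F [ 0.2004  0.7066 -1.6369] gap 0.33184234258333023
```

View pics/w8.png

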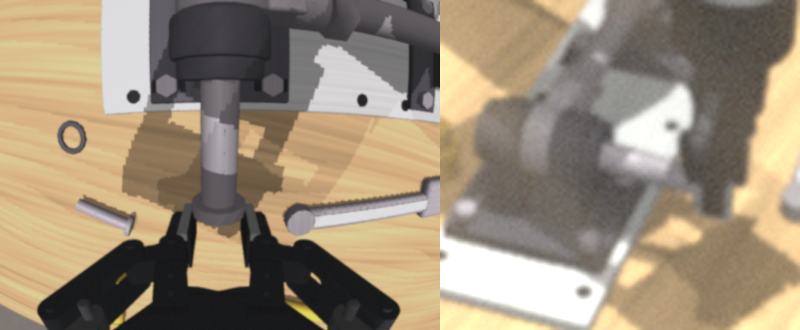

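The pads hold the head on both sides, the shank runs straight into the ear, and nothing else is near. Now I'll push in along the hole axis while watching the force.

carry_out([
  [[0.3,0,-0.05,0,0,0,2],[0.6,0,-0.1,0,0,0,2],[0.9,0,-0.1,0,0,0,2],[1.2,0,-0.1,0,0,0,2],[1.5,0,-0.1,0,0,0,2],[1.8,0,-0.1,0,0,0,2],[1.8,0,-0.1,0,0,0,2]],
], force=70)

```text
t: 11.0
tcp_pos: [0.6036, -0.0493, 0.0542]
tool_rot: [-0.097, 0.995, -0.0, 0.002]
force: [4.0, 0.9, -1.6]
finger_gap: 0.315
gripper_force: 69.3
```

```bash
python3 -c "
from m import *
head();print(manip.sense()['ft_torque'])"
```

```text
t 11.0 tcp fk [0.1099 0.0012 0.0542] F [ 3.9726  0.9486 -1.646 ] gap 0.3148859062425654
[ 0.2263 -0.8368 -0.0779]
```

carry_out([
  [[0.3,0,0,0,0,0,2],[0.6,0,0,0,0,0,2],[0.9,0,0,0,0,0,2],[1.2,0,0,0,0,0,2],[1.5,0,0,0,0,0,2],[1.8,0,0,0,0,0,2],[2.1,0,0,0,0,0,2],[2.4,0,0,0,0,0,2],[2.4,0,0,0,0,0,2]],
])

```text
t: 11.75
tcp_pos: [0.5838, -0.0533, 0.0553]
tool_rot: [-0.096, 0.995, -0.001, 0.006]
force: [9.1, 6.4, 0.2]
finger_gap: 0.319
gripper_force: 70.7
```

```bash
python3 -c "
from m import *
head();print(manip.sense()['ft_torque'])"
```

```text
t 11.75 tcp fk [0.0897 0.0012 0.0553] F [9.0975 6.3589 0.2012] gap 0.31852277622208147
[ 1.0138 -1.6054 -0.0358]
```

```bash
cat >> m.py <<'E'
def slip():
    a=cv2.imread("pics/w8.png",0)[:,:440]; b=cv2.resize(cv2.cvtColor(cams.snapshot("wrist"),cv2.COLOR_RGB2GRAY),(440,330))
    t=a[192:226,198:242]; r=cv2.matchTemplate(b[170:260,180:260],t,cv2.TM_CCOEFF_NORMED); _,m,_,l=cv2.minMaxLoc(r); print("head match",m,"shift px (col,row)",l[0]-18,l[1]-22)
    g=a[245:270,165:275]; r=cv2.matchTemplate(b[225:290,145:295],g,cv2.TM_CCOEFF_NORMED); _,m,_,l=cv2.minMaxLoc(r); print("finger match",m,l[0]-20,l[1]-20)
    print("col 219 rows 150-260 now",b[150:260:4,219], "\nbefore",a[150:260:4,219])
E
python3 -c "
from m import *
head();slip()"
```

```text
t 11.75 tcp fk [0.0897 0.0012 0.0553] F [9.0975 6.3589 0.2012] gap 0.31852277622208147
head match 0.96430504322052 shift px (col,row) 0 -1
finger match 0.9901635646820068 0 1
col 219 rows 150-260 now [ 94  91  89 180 181 140  99  98  98  99  98  99  98  99  99  76  95 100
 103 101 201 196 210 208 204 205 209 204] 
before [169 168 167 166 165 164 109  90  92  91  91  91  91  90  91  70  85  93
  94  98 104 132 187 184 197 195 197 193]
```

carry_out([
  [[0.3,0,0,0,0,0,2],[0.6,0,0,0,0,0,2],[0.9,0,0,0,0,0,2],[1.2,0,0,0,0,0,2],[1.5,0,0,0,0,0,2],[1.5,0,0,0,0,0,2]],
])

```text
t: 12.3
tcp_pos: [0.5699, -0.0558, 0.0556]
tool_rot: [-0.096, 0.995, -0.001, 0.007]
force: [11.2, 8.7, 1.6]
finger_gap: 0.315
gripper_force: 71.2
```

```bash
python3 -c "
from m import *
head();print(manip.sense()['ft_torque']);slip()"
```

```text
t 12.3 tcp fk [0.0757 0.0015 0.0556] F [11.1597  8.7127  1.5872] gap 0.31452631243212875
[ 1.3654 -1.9515  0.0302]
head match 0.9637320637702942 shift px (col,row) 0 -1
finger match 0.9915205240249634 0 1
col 219 rows 150-260 now [ 99  99  98  98  96  93  93  54  52  53  99  99 101 100 100  77  95 102
 105 108 200 205 200 204 201 211 208 205] 
before [169 168 167 166 165 164 109  90  92  91  91  91  91  90  91  70  85  93
  94  98 104 132 187 184 197 195 197 193]
```

carry_out([
  [[0.3,0.05,0,0,0,0,2],[0.6,0.05,0,0,0,0,2],[0.9,0.05,0,0,0,0,2],[1.2,0.05,0,0,0,0,2],[1.5,0.05,0,0,0,0,2],[1.6,0.05,0,0,0,0,2],[1.6,0.05,0,0,0,0,2]],
])

```text
t: 12.93
tcp_pos: [0.5537, -0.0586, 0.0556]
tool_rot: [-0.096, 0.995, -0.001, 0.007]
force: [10.2, 8.2, 3.6]
finger_gap: 0.32
gripper_force: 71.2
```

```bash
python3 -c "
from m import *
head();print(manip.sense()['ft_torque']);slip()"
```

```text
t 12.9333 tcp fk [0.0592 0.0019 0.0556] F [10.196   8.213   3.5657] gap 0.3203901766953552
[ 1.3719 -1.7826  0.1091]
head match 0.734090268611908 shift px (col,row) 1 0
finger match 0.9904617071151733 0 1
col 219 rows 150-260 now [172 168  47  92  98  97  95  89  56  56  55  56  55  55  53  53  54  71
 104 110 196 202 198 193 203 199 206 199] 
before [169 168 167 166 165 164 109  90  92  91  91  91  91  90  91  70  85  93
  94  98 104 132 187 184 197 195 197 193]
```

carry_out([
  [[0.15,0,0,0,0,0,2],[0.3,0,0,0,0,0,2],[0.4,0,0,0,0,0,2],[0.4,0,0,0,0,0,2],[0.4,0,0,0,0,0,2]],
])

```text
t: 13.4
tcp_pos: [0.5537, -0.0588, 0.0558]
tool_rot: [-0.095, 0.995, -0.001, 0.011]
force: [16.6, 13.3, -2.4]
finger_gap: 0.316
gripper_force: 72.1
```

```bash
python3 -c "
from m import *
head();print(manip.sense()['ft_torque'])"
```

```text
t 13.4 tcp fk [0.0592 0.0018 0.0558] F [16.5886 13.2565 -2.414 ] gap 0.31554777525106303
[ 2.2624 -2.9644  0.0372]
```

carry_out([
  [[-0.4,0,0,0,0,0,3],[-0.4,0,0,0,0,0,6],[-0.4,0,0,0,0,0,6],[-0.4,0,0,0,0,0,6],[-0.4,0,0,0,0,0,6],[-2,0,0,0,0,0,6],[-4,0,0.5,0,0,0,6],[-4,0,0.5,0,0,0,6],[-4,0,0.5,0,0,0,0],[-4,0,0.5,0,0,0,0],[-4,0,0.5,0,0,0,0],[-4,0,0.5,0,0,0,0]],
], force=40)

```text
t: 14.4
tcp_pos: [0.582, -0.0524, 0.0484]
tool_rot: [-0.097, 0.995, 0.0, -0.001]
force: [0.1, 0.2, -0.2]
finger_gap: 0.134
gripper_force: 0.0
```

Run:
```python
from m import *
head()
i=cams.camera_info("wrist");K=np.array(i["K"]);T=np.array(i["T"])
im=np.mean([cams.snapshot("wrist") for _ in range(3)],0).mean(2).astype(np.float32)
def wp(P):
    c=(P-T[:3,3])@T[:3,:3];th=np.arctan2(np.hypot(c[:,0],c[:,1]),c[:,2]);h=np.hypot(c[:,0],c[:,1])
    return K[:2,2]+K[0,0]*(th/h)[:,None]*c[:,:2]
X=np.arange(.03,.0701,.002);print((X*1e3).round().astype(int))
for y in(-.009,-.004,.002,.008,.013):
    for z in (.089,):
        uv=wp(np.array([fk([x,y,z]) for x in X])).astype(np.float32);print(y,uv[0].round(),uv[-1].round(),cv2.remap(im,uv[:,:1],uv[:,1:],cv2.INTER_LINEAR).ravel().round().astype(int))
s=manip.sense();c=s["tcp_pos"];print("gap",s["finger_gap"])
t=cams.snapshot("top").mean(2).astype(np.float32)
for y in(-.004,.001,.006):
    uv=proj("top",np.array([fk([x,y,.091]) for x in X])).astype(np.float32);print("top",y,cv2.remap(t,uv[:,:1],uv[:,1:],cv2.INTER_LINEAR).ravel().round().astype(int))
```

```text
t 14.4 tcp fk [0.0882 0.0024 0.0484] F [ 0.1297  0.2032 -0.2438] gap 0.13365253066483707
[30 32 34 36 38 40 42 44 46 48 50 52 54 56 58 60 62 64 66 68 70]
-0.009 [247. 171.] [251. 273.] [ 98  98  92  92  92  92  88 115 121  90 100  90 100 101 100 105 105 102
  99  81  47]
-0.004 [262. 171.] [264. 273.] [ 68  71  94  91  92  92  89 100 170 171 152  94  91 104  99 101 107  76
  67  63  62]
0.002 [279. 171.] [279. 273.] [ 57  57  55  95 100  97  94  95 197 193 185 104  90  97 103 100 105  91
  80  79  77]
0.008 [296. 171.] [295. 273.] [ 55  55  53  54  58  88  88 100 167 165 156 101  98  89 103 101 101  93
  87  77  58]
0.013 [311. 171.] [308. 272.] [ 53  53  51  52  52  50  79 127 139 133 101 100 101  90  96 104 101 105
 106  92  53]
gap -0.00022310444477030976
top -0.004 [32 34 40 51 59 61 65 67 66 65 67 65 65 66 68 65 65 64 62 62 64]
top 0.001 [57 64 65 63 66 68 64 62 66 64 65 66 63 66 66 68 66 64 61 61 59]
top 0.006 [67 64 64 63 64 65 65 66 68 66 66 64 64 64 63 58 53 51 50 49 49]
```

carry_out([
  [[0.8,0,0,0,0,0,0],[1.5,0,0,0,0,0,0],[2.0,0,0,0,0,0,0],[2.3,0,0,0,0,0,0],[2.5,0,0,0,0,0,0],[2.7,0,0,0,0,0,0],[2.7,0,0,0,0,0,0]],
])

```text
t: 15.18
tcp_pos: [0.5566, -0.0577, 0.0485]
tool_rot: [-0.097, 0.995, 0.0, 0.0]
force: [0.3, -0.0, -0.5]
finger_gap: -0.003
gripper_force: 0.0
```

```bash
python3 -c "
from m import *
head()"
```

```text
t 15.1833 tcp fk [0.0622 0.0023 0.0485] F [ 0.2677 -0.0326 -0.5461] gap -0.003469158933009359
```

carry_out([
  [[0.1,0,0,0,0,0,0],[0.2,0,0,0,0,0,0],[0.3,0,0,0,0,0,0],[0.3,0,0,0,0,0,0],[0.3,0,0,0,0,0,0]],
])

```text
t: 15.6
tcp_pos: [0.5564, -0.0582, 0.0488]
tool_rot: [-0.097, 0.995, -0.0, 0.003]
force: [4.1, 2.0, -1.7]
finger_gap: -0.0
gripper_force: 2.5
```

carry_out([
  [[0.1,0,0,0,0,0,0],[0.2,0,0,0,0,0,0],[0.3,0,0,0,0,0,0],[0.3,0,0,0,0,0,0],[0.3,0,0,0,0,0,0]],
])

```text
t: 16.02
tcp_pos: [0.5565, -0.0584, 0.0491]
tool_rot: [-0.096, 0.995, -0.001, 0.006]
force: [10.8, 6.5, -4.3]
finger_gap: -0.001
gripper_force: 5.6
```

carry_out([
  [[0.2,0,0,0,0,0,0],[0.4,0,0,0,0,0,0],[0.6,0,0,0,0,0,0],[0.7,0,0,0,0,0,0],[0.7,0,0,0,0,0,0]],
])

```text
t: 16.43
tcp_pos: [0.557, -0.0589, 0.0497]
tool_rot: [-0.095, 0.995, -0.001, 0.014]
force: [23.4, 15.1, -11.4]
finger_gap: 0.001
gripper_force: 13.0
```

```bash
python3 -c "
from m import *
head()"
```

```text
t 16.4333 tcp fk [0.0623 0.001  0.0497] F [ 23.4152  15.0595 -11.4155] gap 0.0014170334407845248
```

carry_out([
  [[-0.7,0,0,0,0,0,0],[-1.4,0,0,0,0,0,0],[-3,0,0,0,0,0,0],[-5,0,0,0,0,0,0],[-6,0,-3,0,0,0,0],[-6,0,-7,0,0,0,0],[-6,0,-11,0,0,0,0],[-6,0,-11,0,0,0,0],[-6,0,-11,0,0,0,0]],
])

```text
t: 17.18
tcp_pos: [0.6039, -0.049, 0.161]
tool_rot: [-0.097, 0.995, -0.001, 0.002]
force: [-0.0, 0.4, -0.3]
finger_gap: 0.0
gripper_force: 0.0
```

Run:
```python
from m import *
head()
i=cams.camera_info("wrist");K=np.array(i["K"]);T=np.array(i["T"])
im=np.mean([cams.snapshot("wrist") for _ in range(3)],0).mean(2).astype(np.float32)
def wp(P):
    c=(P-T[:3,3])@T[:3,:3];h=np.hypot(c[:,0],c[:,1]);th=np.arctan2(h,c[:,2])
    return K[:2,2]+K[0,0]*(th/h)[:,None]*c[:,:2]
X=np.arange(.02,.0601,.002);print((X*1e3).round().astype(int))
for y in(-.008,-.003,.002,.007,.012):
    uv=wp(np.array([fk([x,y,.09]) for x in X])).astype(np.float32);print(y,cv2.remap(im,uv[:,:1],uv[:,1:],cv2.INTER_LINEAR).ravel().round().astype(int))
Y=np.arange(-.034,.0381,.003);print((Y*1e3).round().astype(int))
for x,z in((.048,.078),(.02,.078),(0.002,.078),(-.002,.078),(-.02,.078)):
    uv=wp(np.array([fk([x,y,z]) for y in Y])).astype(np.float32);print(x,uv[0].round(),cv2.remap(im,uv[:,:1],uv[:,1:],cv2.INTER_LINEAR).ravel().round().astype(int))
```

```text
t 17.1833 tcp fk [0.1103 0.0013 0.161 ] F [-0.0298  0.438  -0.3426] gap 0.0004447691823299066
[20 22 24 26 28 30 32 34 36 38 40 42 44 46 48 50 52 54 56 58 60]
-0.008 [ 59  64  72  82  82  81  79  75  72  77  77  76  88 113 137 135 151 179
 183 164 136]
-0.003 [ 59  61  71  88  93  95  93  87  82  90  90  87 101 131 170 170 170 184
 188 165 155]
0.002 [ 59  60  60  70  86 102 100  93  89  96  95  91 110 147 193 189 180 184
 188 166 161]
0.007 [ 56  56  56  57  65  70  79  82  79  84  83  81  99 129 156 151 157 176
 179 151 144]
0.012 [ 53  52  52  52  51  57  61  65  69  75  73  72  87 106 118 110 127 167
 173 146 143]
[-34 -31 -28 -25 -22 -19 -16 -13 -10  -7  -4  -1   2   5   8  11  14  17
  20  23  26  29  32  35  38]
0.048 [230. 132.] [125 177 191 150  77  84  91  96 123 136 152 171 179 170 147 135 105  83
  77  70 130 156 169 140  41]
0.02 [229.  94.] [58 57 57 52 52 63 67 61 61 62 58 59 59 58 55 54 51 50 45 42 46 52 45 45
 45]
0.002 [229.  69.] [ 93  87  57  55  64  79  86  90  94  99 106 109 107 104  99  94  92  89
  82 103 116 116 113 111  97]
-0.002 [229.  64.] [ 93  92  77  56  62  78  85  91  96 100 105 107 108 105 102  99  95  88
  84 103 117 115 115 112 110]
-0.02 [229.  39.] [92 91 90 79 43 46 49 51 52 54 56 58 58 56 54 52 50 46 44 41 50 58 58 57
 58]
```

```bash
python3 -c "
from station import sign_off
print(sign_off())"
```

```text
the job is handed in; nothing more can be done
None
```

I drew the rod out to line up with the bracket and pushed the pin home until it took 23 N without moving further. I backed the arm clear and handed the job in at about 17 s; the hand-in gave no verdict, and I checked the final fit only from force and image measurements.

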